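# Load and lock a copper blank in the hammering stand

### The arm

A 7-joint arm with a two-finger parallel gripper is mounted at the origin on the work surface. World frame = base frame: x ahead of the robot, y to its left, z up, the work surface at z = 0. Lengths are in m, angles in rad, forces in N, time in s.
With the tool pointing down it reaches from about 0.4 to 0.85 m from the base axis. Payload 10.4 kg.
Tool frame: the origin (TCP) lies at the very end of the fingers, on their centre line; the grasp point (between the pads) lies 19 mm behind it (manip.grasp_offset is the distance from the TCP to the grasp point, in m); z points along the fingers, y is the line along which they close (so a half turn about z gives the same grasp; the last joint's range is limited). The gripper opens to 85 mm and grips with 20 to 120 N. Pads are 22 mm wide; open, the fingers measure 114 mm over their backs; the gripper's body (76 mm by 85 mm) begins 54 mm behind the grasp point. The pads swing forward as they close: fully open they stand 13 mm farther back than shut.
Start: joints at [-1.184, 0.332, -0.065, 1.46, 0.022, 1.35, -0.088], TCP at [0.249, 0.573, 0.231] pointing down, gripper open.
Joint ranges: [-2.6, 2.6], [-0.5, 2.12], [-1.47, 1.34], [0.16, 2.42], [-1.27, 4.41], [0.06, 2.06], [-2.6, 2.6]. Speed limits (rad/s): [2.22, 2.22, 2.79, 2.79, 3.14, 3.14, 3.14].

### API

Orientations are given as a rotation vector (axis times angle).
In Python, from station import manip gives the robot as it stands.
- The arm moves only by the tool move_arm, never from a script. Its argument "steps" is a list of rows, each a list of 3 entries, a list of its own where there are three numbers: the turn, a rotation vector about the tool's x, y, z in degrees, then the shift along the tool's x, y, z in m, then the finger opening in m, from 0 to 0.0854. A call has 1 to 12 rows; each row shifts and turns the commanded pose from where the row before left it, along the tool's axes as they then stand; what a row does not reach is not made up. A row lasts 1/8 s, in which the tool goes at most 62.5 mm and 10.7 degrees, less where a joint would pass 70% of its speed; a pose out of reach is approached as far as the arm can. A call with a gripper value outside its range is refused whole. The fingers move at their own pace and stop on an object; the grip force is fixed at half the most. Time passes only in rows, so rows that do not move let the fingers close. It gives the time, the measured TCP pose, the force, the opening and the grip force at its end, in the units of the state.
- manip.get_obs(): the state, without advancing time (a new reading comes with each control period).
- manip.camera(name): name is "side" or "top"; returns the picture (420x560x3 uint8, red, green, blue); there is no depth.
- manip.camera_model(name): a dict with "vertical_fov" (degrees; the focal length in pixels is half the picture's height over the tangent of half this angle, whatever the lens; pixels are square), "cx", "cy" (the principal point, pixels), "rvec" (rotation vector, rad) and "tvec" (3), from world to camera coordinates, as OpenCV has them. Camera axes: x right, y down, z forward; pixel columns grow to the right and rows downward; lengths in m; the calibration is good to about 2 mm. A picture is of the moment at which its call begins. camera_model takes no time and is no camera call.
- manip.hand_in(): hands the job in; it is judged then, once.
Trained networks look in the newest picture that a camera, given by its name, has taken for a name from the list of things; names that differ only in an ending like _2 or _b are one class to them, and where a whole thing is asked for, a point or a joint stands for the part that bears it (a point fixed in the world has none). Each returns a list of dicts, best first, with "confidence" (0 to 1); they miss things now and then, are a little off and sometimes report something else, mostly with a low value. They report only what shows in the picture. A call takes as long as a camera call. They do not tell look-alikes from the thing itself.
- manip.recognise(camera, query): "position" ([x, y, z] in m, in the coordinates of the camera as it stood for that picture, good to about 4 mm: the middle of the surface that is visible of it).
- manip.silhouettes(camera, query): "region" (420x560 bool, what is visible of it).
The state is a dict: "t": time; "qpos": joint angles; "qd": joint speeds; "joint_torque": joint torques, N m; "eef_pos": TCP position; "ee_rot": TCP orientation; "ft_force": force on the tool from outside, world axes, zero at the start; "moment": the same for the moment, N m; "gripper_width": finger opening in m; "grip_force": force on a finger pad.
Only numpy, scipy, OpenCV 4.12 (cv2) and the standard library are available. Lean on these libraries where they do the work, as an engineer would, in place of code of your own. Each camera call takes 0.05 s, during which the arm holds its last target. There are 200 camera calls.

### The job

Take the copper blank out of the wooden rack and slide it fully home in the slot of the steel hammering stand. Then pull the red locking bat outward along its length, flip it over towards the blank and let it spring back into its lock, so that the yellow keeper bar lies over the blank. Let go, and leave the brass plate, cup, hammer and jar undisturbed.

Things in the scene. Friction and masses are not known exactly. Their poses are not given: they have to be found in the camera images.
- blank: Copper blank, a flat slab 8 mm thick (own x) by 90 mm wide (own y) by 100 mm tall (own z), about 0.64 kg, symmetric either way round. It stands upright in one of the two slots of the wooden rack, 28 mm deep in it; the brass plate of the same size stands in the other, 84 mm away. Origin: centre of its lower edge (underside).
- pattern_plate: Brass pattern plate, same size and axes as the blank, standing in the other slot of the rack. Not to be disturbed. Origin: centre of its underside.
- rack: Fixed wooden rack block 150 (x) x 125 (y) x 40 (z) mm with two slots along y, 42 mm either side of its centre in x, slot floor 12 mm above the table. Origin: centre of its underside, on the table. Turned about the vertical only.
- stand: Fixed steel stand. Base plate 150 (x) x 260 (y) x 15 (z) mm; on it, at y = -50 mm, the slotted block, 56 (x) x 130 (y) mm, top face 75 mm above the table; at y = +80 mm the lever post, two upright cheeks 50 mm wide over all in x and 40 mm in y, up to 175 mm above the table (notched quadrants to 190). Origin: centre of the underside, on the table; turned about the vertical only.
- slot (a point): Centre of the mouth of the slot in the stand's block, 75 mm above the table. The slot opens upward, is 10 mm wide (along the stand's x), 94 mm long (along the stand's y) and 45 mm deep; its two long edges have a 1.5 mm lead-in bevel, its short ends are sharp. Fully home, the blank's underside lies 45 mm below this point and its top edge stands 55 mm above it. Axes as the stand's.
- toggle_hinge (a point): Point on the axis of the toggle lever, midway between the cheeks, 150 mm above the table; the axis runs along the stand's x. Axes as the stand's. The yellow keeper bar, 28 mm wide and 10 mm thick, turns with the bat and reaches 105 mm from the axis.
- bat_grip (a point): Point to grip on the bat, on its centre line, 82 mm from the hinge axis when the bat is in (97 mm fully pulled). The bat is a round red handle 18 mm in diameter, its red part from 52 to 116 mm from the hinge axis, on a thin steel stem. This point's own z axis points outward along the bat, its x is the hinge axis. It moves and turns with the bat.
- toggle (a joint): Toggle angle (rad) about the stand's +x, 0 to 1.1. At 0 (start, open) the bat leans 0.5 rad from vertical to the stand's +y, away from the slot, the keeper bar standing up clear; at 1.1 (locked) it leans 0.6 rad to -y, the keeper bar level over the blank's end, 4 mm above a blank fully home. Stays where left (light friction). Only about 0.03 rad of play at either end unless the bat is pulled out.
- lock_pull (a joint): How far the bat is pulled outward along its length (m), 0 to 0.015. A spring draws it in: 7 N at 0, 12 N fully out. A cross pin on its stem sits behind a tooth at both ends of the swing: pull more than about 9 mm to swing past. Reads under 0.001 when sprung back into its lock at either end, about 0.008 if left part way.
- cup: Copper cup standing on the bench, 80 mm across the rim, 95 mm tall; not to be disturbed. Origin: centre of its underside.
- hammer: Hammer lying on the bench, 270 mm long, its handle along its own x; not to be disturbed. Origin: on its underside, near its middle.
- polish: White jar with black lid, 60 mm across, 75 mm tall; not to be disturbed. Origin: centre of its underside.
There are look-alikes about, which are no part of the job. Leave any pink or turquoise look-alike of the blank alone.

How it is judged:
On the way, in this order (a step that is already met when the one before it is completed fails the run):
1. the blank is fully home in the slot, the toggle still open (z of blank in the frame of slot below -0.042 m and horizontal distance between blank and slot below 0.005 m and value of joint toggle below 0.15 rad), for 0.2 s.
2. the bat is pulled outward clear of its lock tooth (value of joint lock_pull above 0.008 m), for 0.1 s.
At the end, for the whole second after the job is handed in: Blank upright (0.06 rad) and at rest in the slot, underside at least 42 mm below the mouth and within 5 mm of its centre; toggle past 1.0 rad, bat sprung in to under 3 mm; brass plate within 20 mm, and cup, hammer and jar within 40 mm, of where they started (z of blank in the frame of slot below -0.042 m and horizontal distance between blank and slot below 0.005 m and angle between blank's own z axis and vertical below 0.06 rad and linear speed of blank below 0.02 m/s and value of joint toggle above 1 rad and value of joint lock_pull below 0.003 m and distance of pattern_plate from where it was at the start of the episode below 0.02 m and distance of each of cup, hammer, polish from where it was at the start of the episode below 0.04 m); the robot touches nothing.
It fails at once if the brass plate is displaced by more than 40 mm (distance of pattern_plate from where it was at the start of the episode above 0.04 m).
It fails at once if the cup, hammer or jar is pushed more than 60 mm or the cup or jar knocked over (distance of any of cup, hammer, polish from where it was at the start of the episode above 0.06 m or angle between any of cup, polish's own z axis and vertical above 0.7 rad).
It also fails if it takes over 58 s, if anything falls off the work surface, if the arm or the gripper's body presses on something with over 40 N, if the wrist force passes 120 N, or if a joint passes its speed limit or range.

## Working session

There is one attempt and no reset: what is moved stays moved. The work goes in short steps, Python scripts to look and compute and a tool call to move; the robot and the scene stay as the last step left them, time stands still between calls to the robot, and variables do not carry over. Pictures are saved under pics/ and viewed, at most 10 in all, crops included, and the job is handed in when it is done.

Besides the shell and the picture viewer there is one more tool, called as name(argument=value, ...), one argument or row to a line, values as JSON. move_arm: Moves the arm, as the interface text tells. Its arguments: {"type":"object","properties":{"steps":{"type":"array"}},"required":["steps"]}

```bash
mkdir -p pics; ls; cat > h.py <<'E'
import numpy as np, cv2
from scipy.spatial.transform import Rotation as R
from station import manip
def cam(n):
    m=manip.camera_model(n); f=210/np.tan(np.radians(m["vertical_fov"])/2)
    K=np.array([[f,0,m["cx"]],[0,f,m["cy"]],[0,0,1]]); Rm=cv2.Rodrigues(np.array(m["rvec"],float))[0]
    return K,Rm,np.array(m["tvec"],float).ravel(),m
def toworld(n,p):
    K,Rm,t,m=cam(n); return Rm.T@(np.array(p)-t)
def proj(n,P):
    K,Rm,t,m=cam(n); return cv2.projectPoints(np.atleast_2d(P).astype(float),Rm,t,K,None)[0].reshape(-1,2)
def ray(n,uv,z):
    K,Rm,t,m=cam(n); d=Rm.T@np.linalg.inv(K)@np.array([uv[0],uv[1],1]); c=-Rm.T@t
    return c+d*(z-c[2])/d[2]
E
python3 - <<'E'
from h import *
np.set_printoptions(precision=4,suppress=True)
for n in("side","top"):
    im=manip.camera(n); cv2.imwrite(f"pics/{n}0.png",im[...,::-1])
    K,Rm,t,m=cam(n); print(n,m,"pos",-Rm.T@t)
    for q in("blank","pattern_plate","rack","stand","bat_grip","cup","hammer","polish"):
        print(q,[(round(d["confidence"],2),toworld(n,d["position"])) for d in manip.recognise(n,q)])
o=manip.get_obs();print(o)
E
```

```text
pics
side {'vertical_fov': 54.075728319561044, 'cx': 281.2706195243393, 'cy': 210.5174268849495, 'rvec': array([ 2.0042, -0.7294,  0.3818]), 'tvec': array([-0.5077,  0.2459,  1.0751])} pos [-0.0962 -0.9499  0.7501]
blank [(0.94, array([ 0.5737, -0.3108,  0.0835])), (0.83, array([ 0.4719, -0.541 ,  0.0593])), (0.7, array([ 0.7111, -0.3205,  0.0567])), (0.48, array([ 0.679 , -0.1349,  0.0715]))]
pattern_plate [(0.59, array([ 0.4911, -0.2956,  0.0829]))]
rack [(0.74, array([ 0.5068, -0.3257,  0.0388]))]
stand [(0.66, array([0.7421, 0.0941, 0.0192])), (0.56, array([0.5146, 0.0843, 0.046 ]))]
bat_grip [(0.52, array([0.5013, 0.1895, 0.2232])), (0.29, array([ 0.5064, -0.3261,  0.0383]))]
cup [(0.86, array([ 0.6786, -0.1345,  0.0709]))]
hammer [(0.85, array([0.744 , 0.0942, 0.0193]))]
polish [(0.96, array([ 0.2831, -0.2614,  0.0501]))]
top {'vertical_fov': 51.09817017409814, 'cx': 280.71895378951785, 'cy': 209.52646481685295, 'rvec': array([ 2.2229, -2.1594,  0.0352]), 'tvec': array([-0.1548,  0.5513,  1.3588])} pos [ 0.4928 -0.1586  1.3807]
blank [(0.72, array([ 0.5759, -0.2986,  0.1153])),
[... 332 characters left out ...]
))]
cup [(0.77, array([ 0.6986, -0.1228,  0.0203]))]
hammer [(0.58, array([0.7417, 0.0939, 0.0256]))]
polish [(0.92, array([ 0.2968, -0.2434,  0.0769])), (0.54, array([0.7372, 0.0979, 0.0245]))]
{'t': 0.9, 'qpos': array([-1.1836,  0.3322, -0.0647,  1.4601,  0.0216,  1.3499, -0.0885]), 'qd': array([-0.0001, -0.0013,  0.0007,  0.0013, -0.0002,  0.0007,  0.0009]), 'joint_torque': array([  0.0008, -62.5242,   0.0491, -39.1828,   0.0164,   0.0018,
        -0.    ]), 'eef_pos': array([0.249 , 0.5733, 0.2313]), 'ee_rot': array([0.6393, 3.0758, 0.0001]), 'ft_force': array([-0.5967,  0.0119, -0.1995]), 'moment': array([0.0546, 0.0429, 0.0289]), 'grip_force': 0.0, 'gripper_width': 0.08533738681715766}
```

View pics/side0.png

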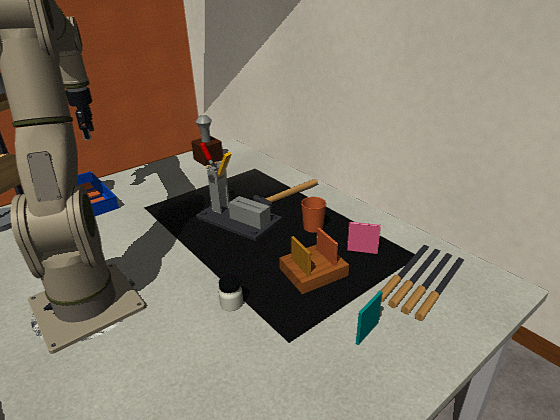

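View pics/top0.png

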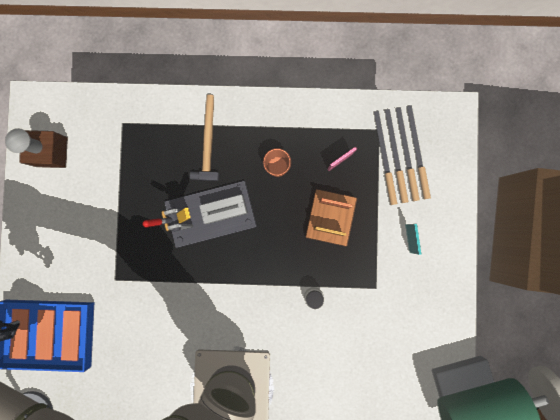

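```bash
cat >> h.py <<'E'
from scipy.optimize import minimize
def box(x0,x1,y0,y1,z0,z1): return np.array([[x,y,z] for x in(x0,x1) for y in(y0,y1) for z in(z0,z1)])
MODEL=dict(rack=[box(-.075,.075,-.0625,.0625,0,.04)],
 stand=[box(-.075,.075,-.13,.13,0,.015),box(-.028,.028,-.115,.015,.015,.075),box(-.025,.025,.06,.10,.015,.18)],
 blank=[box(-.004,.004,-.045,.045,.028,.1)])
def place(p,B,z=0):
    c,s=np.cos(p[2]),np.sin(p[2]); return B@np.array([[c,s,0],[-s,c,0],[0,0,1]])+[p[0],p[1],z]
def render(n,boxes,p,z=0):
    S=4; M=np.zeros((420*S,560*S),np.uint8)
    for B in boxes:
        h=cv2.convexHull(((proj(n,place(p,B,z))+.5)*S-.5).astype(np.float32)); cv2.fillConvexPoly(M,np.round(h*16).astype(np.int32),1,shift=4)
    return M.reshape(420,S,560,S).mean((1,3))
def fit(masks,boxes,p0,z=0):
    def cost(p):
        return sum(np.abs(render(n,boxes,p,z)-m).sum()/m.sum() for n,m in masks.items())
    best=None
    for dy in(-.25,0,.25):
        q=np.array(p0)+[0,0,dy]
        r=minimize(cost,q,method="Nelder-Mead",options=dict(initial_simplex=[q,q+[.015,0,0],q+[0,.015,0],q+[0,0,.2]],xatol=1e-4,fatol=1e-4,maxiter=150))
        if best is None or r.fun<best.fun: best=r
    return best
E
cat > m.py <<'E'
from h import *
np.set_printoptions(precision=4,suppress=True)
im={n:manip.camera(n) for n in("side","top")}
def mask(n,q,near):
    L=[d["region"] for d in manip.silhouettes(n,q) if d["confidence"]>.3]
    if not L: return None
    uv=proj(n,near)[0]
    return min(L,key=lambda r:np.hypot(*(np.argwhere(r).mean(0)[::-1]-uv)))
res={}
for q,z,p0,near in(("rack",0,(.53,-.29,-.2),[.53,-.29,.03]),("stand",0,(.52,.08,.2),[.52,.08,.05]),("blank",.012,(.575,-.30,1.4),[.575,-.3,.08]),("pattern_plate",.012,(.491,-.287,1.4),[.491,-.287,.08])):
    ms={n:mask(n,q,near) for n in im}; ms={n:m.astype(float) for n,m in ms.items() if m is not None}
    for sub in (list(ms),["top"]):
        if not all(s in ms for s in sub): continue
        b=MODEL["blank"] if "plate" in q else MODEL[q]
        r=fit({n:ms[n] for n in sub},b,p0,z); print(q,sub,r.x,r.fun)
        if sub==list(ms): res[q]=r.x
ov=cv2.resize(im["top"][150:270,130:390],None,fx=3,fy=3,interpolation=cv2.INTER_CUBIC)[...,::-1].copy()
def seg(n,p,pts,off,sc,img,z=0):
    a=(proj(n,place(p,np.array(pts,float),z))-off+.5)*sc-.5
    cv2.polylines(img,[np.round(a).astype(np.int32)],True,(0,255,0),1)
s=res["stand"];r=res["rack"]
O=np.array([130,150])
seg("top",s,[[-.075,-.13,.015],[.075,-.13,.015],[.075,.13,.015],[-.075,.13,.015]],O,3,ov)
seg("top",s,[[-.028,-.115,.075],[.028,-.115,.075],[.028,.015,.075],[-.028,.015,.075]],O,3,ov)
seg("top",s,[[-.005,-.097,.075],[.005,-.097,.075],[.005,-.003,.075],[-.005,-.003,.075]],O,3,ov)
seg("top",r,[[-.075,-.0625,.04],[.075,-.0625,.04],[.075,.0625,.04],[-.075,.0625,.04]],O,3,ov)
for sx in(-.042,.042): seg("top",r,[[sx-.004,-.045,.112],[sx+.004,-.045,.112],[sx+.004,.045,.112],[sx-.004,.045,.112]],O,3,ov)
cv2.imwrite("pics/ov1.png",ov)
np.save("res.npy",res,allow_pickle=True)
E
python3 m.py
```

```text
rack ['side', 'top'] [ 0.5355 -0.2917 -0.173 ] 0.5121569820691203
rack ['top'] [ 0.5362 -0.293  -0.1818] 0.15323115711252655
stand ['side', 'top'] [0.5358 0.0856 0.2865] 0.1843030007354161
stand ['top'] [0.5356 0.084  0.2861] 0.06176222596964587
blank ['side', 'top'] [ 0.5761 -0.2981 -0.2025] 0.29043323592936093
blank ['top'] [ 0.5762 -0.2977 -0.1853] 0.17580213903743316
pattern_plate ['side'] [ 0.4963 -0.2877  1.9842] 0.7442226890756303
```

View pics/ov1.png

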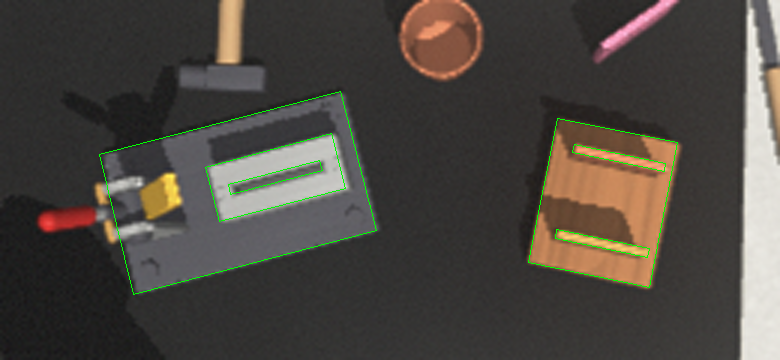

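```bash
cat >> h.py <<'E'
np.set_printoptions(precision=4,suppress=True)
def down(deg): # tool pointing down, tool y at world heading deg
    a=np.radians(deg); y=np.array([np.cos(a),np.sin(a),0]); z=np.array([0,0,-1.]); return R.from_matrix(np.c_[np.cross(y,z),y,z])
def plan(tp,tR,n,g,p=None,r=None):
    o=manip.get_obs(); p=np.array(o["eef_pos"]) if p is None else np.array(p); r=R.from_rotvec(o["ee_rot"]) if r is None else r
    rows=[]
    for i in range(n,0,-1):
        s=np.round(r.inv().apply((np.array(tp)-p)/i),4); w=np.round((r.inv()*tR).as_rotvec(degrees=True)/i,1)
        p=p+r.apply(s); r=r*R.from_rotvec(w,degrees=True); rows.append([w.tolist(),s.tolist(),g])
    print(str(rows).replace(" ","").replace("-0.0,","0,").replace("-0.0]","0]")); return p,r
E
python3 - <<'E'
from h import *
o=manip.get_obs(); r0=R.from_rotvec(o["ee_rot"])
p,r=plan([.30,.50,.36],r0,3,.0854)
p,r=plan([.5765,-.2985,.34],down(-10.3),20,.06,p,r)
E
```

```text
[[[0.0,0.0,0.0],[-0.0253,-0.0156,-0.0429],0.0854],[[0.0,0.0,0.0],[-0.0253,-0.0156,-0.0429],0.0854],[[0.0,0.0,0.0],[-0.0254,-0.0157,-0.0429],0.0854]]
[[[0.0,0,3.8],[-0.0286,-0.0311,0.001],0.06],[[0.0,0,3.8],[-0.0306,-0.0291,0.001],0.06],[[0.0,0,3.8],[-0.0324,-0.0271,0.001],0.06],[[0.0,0,3.8],[-0.0342,-0.0248,0.001],0.06],[[0.0,0,3.9],[-0.0357,-0.0225,0.001],0.06],[[0.0,0,3.8],[-0.0372,-0.02,0.001],0.06],[[0.0,0,3.9],[-0.0384,-0.0175,0.001],0.06],[[0.0,0,3.8],[-0.0395,-0.0149,0.001],0.06],[[0.0,0,3.9],[-0.0405,-0.0122,0.001],0.06],[[0.0,0,3.8],[-0.0412,-0.0095,0.001],0.06],[[0.0,0,3.9],[-0.0417,-0.0067,0.001],0.06],[[0.0,0,3.8],[-0.0421,-0.0038,0.001],0.06],[[0.0,0,3.9],[-0.0422,-0.0011,0.001],0.06],[[0.0,0,3.8],[-0.0422,0.0018,0.001],0.06],[[0.0,0,3.9],[-0.042,0.0046,0.001],0.06],[[0.0,0,3.8],[-0.0416,0.0075,0.001],0.06],[[0.0,0,3.9],[-0.041,0.0102,0.001],0.06],[[0.0,0,3.8],[-0.0402,0.013,0.001],0.06],[[0.0,0,3.9],[-0.0393,0.0156,0.001],0.06],[[0.0,0,3.8],[-0.0382,0.0183,0.001],0.06]]
```

move_arm(
  steps=[
    [[0, 0, 0], [-0.025, -0.016, -0.043], 0.085],
    [[0, 0, 0], [-0.025, -0.016, -0.043], 0.085],
    [[0, 0, 0], [-0.025, -0.016, -0.043], 0.085],
    [[0, 0, 3.8], [-0.029, -0.031, 0.001], 0.06],
    [[0, 0, 3.8], [-0.031, -0.029, 0.001], 0.06],
    [[0, 0, 3.8], [-0.032, -0.027, 0.001], 0.06],
    [[0, 0, 3.8], [-0.034, -0.025, 0.001], 0.06],
    [[0, 0, 3.9], [-0.036, -0.022, 0.001], 0.06],
    [[0, 0, 3.8], [-0.037, -0.02, 0.001], 0.06],
    [[0, 0, 3.9], [-0.038, -0.018, 0.001], 0.06],
    [[0, 0, 3.8], [-0.04, -0.015, 0.001], 0.06],
  ],
)

```text
t: 2.78
eef_pos: [0.4098, 0.1787, 0.3525]
ee_rot: [1.431, 2.797, 0.001]
ft_force: [0.6, -0.1, 0.4]
gripper_width: 0.0599
grip_force: 0.0
```

move_arm(
  steps=[
    [[0, 0, 3.9], [-0.0405, -0.012, 0.001], 0.06],
    [[0, 0, 3.8], [-0.041, -0.0095, 0.001], 0.06],
    [[0, 0, 3.9], [-0.042, -0.007, 0.001], 0.06],
    [[0, 0, 3.8], [-0.042, -0.004, 0.001], 0.06],
    [[0, 0, 3.9], [-0.042, -0.001, 0.001], 0.06],
    [[0, 0, 3.8], [-0.042, 0.002, 0.001], 0.06],
    [[0, 0, 3.9], [-0.042, 0.005, 0.001], 0.06],
    [[0, 0, 3.8], [-0.042, 0.0075, 0.001], 0.06],
    [[0, 0, 3.9], [-0.041, 0.01, 0.001], 0.06],
    [[0, 0, 3.8], [-0.04, 0.013, 0.001], 0.06],
    [[0, 0, 3.9], [-0.039, 0.016, 0.001], 0.06],
    [[0, 0, 3.8], [-0.038, 0.018, 0.001], 0.06],
  ],
)

```text
t: 4.28
eef_pos: [0.5764, -0.2994, 0.3402]
ee_rot: [2.413, 2.012, 0.0]
ft_force: [-0.1, 0.4, 0.5]
gripper_width: 0.0602
grip_force: 0.0
```

```bash
python3 - <<'E'
from h import *
o=manip.get_obs(); print(o["t"],o["eef_pos"],o["qpos"],o["ft_force"])
p,r=plan([.5765,-.2985,.20],down(-10.3),3,.06)
p,r=plan([.5765,-.2985,.071],down(-10.3),4,.06,p,r)
E
```

```text
4.275 [ 0.5764 -0.2994  0.3402] [-0.1232  0.4324  0.7926  1.2344 -0.3034  1.5927  0.4337] [-0.108  0.444  0.464]
[[[0.0,0,0],[0.0003,0,0.0467],0.06],[[0.0,0,0],[0.0003,0,0.0468],0.06],[[0.0,0,0],[0.0003,-0.0001,0.0467],0.06]]
[[[0.0,0,0],[0,0.0,0.0323],0.06],[[0.0,0,0],[0,0.0,0.0322],0.06],[[0.0,0,0],[0,0.0,0.0323],0.06],[[0.0,0,0],[-0.0001,0.0,0.0322],0.06]]
```

move_arm(
  steps=[
    [[0, 0, 0], [0.001, 0, 0.047], 0.06],
    [[0, 0, 0], [0, 0, 0.047], 0.06],
    [[0, 0, 0], [0, 0, 0.046], 0.06],
    [[0, 0, 0], [0, 0, 0.043], 0.06],
    [[0, 0, 0], [0, 0, 0.043], 0.06],
    [[0, 0, 0], [0, 0, 0.043], 0.06],
    [[0, 0, 0], [0, 0, 0], 0.02],
    [[0, 0, 0], [0, 0, 0], 0.0],
    [[0, 0, 0], [0, 0, 0], 0.0],
    [[0, 0, 0], [0, 0, 0], 0.0],
  ],
)

```text
t: 5.52
eef_pos: [0.5772, -0.2982, 0.0737]
ee_rot: [2.409, 2.011, 0.003]
ft_force: [0.4, 0.2, 8.6]
gripper_width: 0.0074
grip_force: 60.3
```

```bash
python3 - <<'E'
from h import *
p,r=plan([.5765,-.2985,.22],down(-10.3),6,0.)
p,r=plan([.5498,.0368,.20],down(16.4),12,0.,p,r)
E
```

```text
[[[0.0,0.0,0.0],[-0.0001,0,-0.0244],0.0],[[0.0,0.0,0.0],[-0.0001,0,-0.0244],0.0],[[0.1,0.0,0.0],[-0.0001,0,-0.0244],0.0],[[0.0,0.0,0.0],[-0.0001,-0.0001,-0.0244],0.0],[[0.1,0.0,0.0],[0,-0.0001,-0.0244],0.0],[[0.0,0.0,0.0],[-0.0001,-0.0001,-0.0243],0.0]]
[[[0.0,0.0,-2.2],[0.0271,-0.0072,0.0016],0.0],[[0.0,0.0,-2.2],[0.0274,-0.0061,0.0017],0.0],[[0.0,0.0,-2.2],[0.0276,-0.0051,0.0016],0.0],[[0.0,0.0,-2.2],[0.0277,-0.004,0.0017],0.0],[[0.0,0.0,-2.2],[0.0279,-0.0029,0.0016],0.0],[[0.0,0.0,-2.2],[0.028,-0.0019,0.0017],0.0],[[0.0,0.0,-2.2],[0.028,-0.0008,0.0016],0.0],[[0.0,0.0,-2.3],[0.028,0.0003,0.0017],0.0],[[0.0,0.0,-2.2],[0.028,0.0014,0.0016],0.0],[[0.0,0.0,-2.3],[0.0279,0.0025,0.0017],0.0],[[0.0,0.0,-2.2],[0.0278,0.0036,0.0016],0.0],[[0.0,0.0,-2.3],[0.0276,0.0046,0.0017],0.0]]
```

move_arm(
  steps=[
    [[0, 0, 0], [0, 0, -0.02], 0.0],
    [[0, 0, 0], [0, 0, -0.025], 0.0],
    [[0, 0, 0], [0, 0, -0.025], 0.0],
    [[0, 0, 0], [0, 0, -0.025], 0.0],
    [[0, 0, 0], [0, 0, -0.025], 0.0],
    [[0, 0, 0], [0, 0, -0.028], 0.0],
    [[0, 0, 0], [0, 0, 0], 0.0],
  ],
)

```text
t: 6.4
eef_pos: [0.5763, -0.298, 0.2213]
ee_rot: [2.41, 2.012, 0.003]
ft_force: [0.8, 0.1, -7.1]
gripper_width: 0.0069
grip_force: 60.2
```

move_arm(
  steps=[
    [[0, 0, -2.2], [0.027, -0.007, 0.0015], 0.0],
    [[0, 0, -2.2], [0.0275, -0.006, 0.0015], 0.0],
    [[0, 0, -2.2], [0.0275, -0.005, 0.0015], 0.0],
    [[0, 0, -2.2], [0.028, -0.004, 0.0015], 0.0],
    [[0, 0, -2.2], [0.028, -0.003, 0.0015], 0.0],
    [[0, 0, -2.2], [0.028, -0.002, 0.0015], 0.0],
    [[0, 0, -2.2], [0.028, -0.001, 0.0015], 0.0],
    [[0, 0, -2.3], [0.028, 0, 0.0015], 0.0],
    [[0, 0, -2.2], [0.028, 0.0015, 0.0015], 0.0],
    [[0, 0, -2.3], [0.028, 0.0025, 0.0015], 0.0],
    [[0, 0, -2.2], [0.028, 0.0035, 0.0015], 0.0],
    [[0, 0, -2.3], [0.0275, 0.0045, 0.002], 0.0],
  ],
)

```text
t: 7.9
eef_pos: [0.5485, 0.0399, 0.2005]
ee_rot: [-1.878, -2.518, 0.0]
ft_force: [-0.2, -0.4, -8.1]
gripper_width: 0.0073
grip_force: 60.1
```

move_arm(
  steps=[
    [[0, 0, 0], [0, 0, 0], 0.0],
    [[0, 0, 0], [0, 0, 0], 0.0],
  ],
)

```text
t: 8.15
eef_pos: [0.5488, 0.0382, 0.2007]
ee_rot: [1.881, 2.516, -0.0]
ft_force: [0.7, -0.4, -6.9]
gripper_width: 0.0073
grip_force: 60.1
```

```bash
cat > chk.py <<'E'
from h import *
import sys
o=manip.get_obs(); print(o["t"],o["eef_pos"],R.from_rotvec(o["ee_rot"]).as_matrix()[:,1:],o["ft_force"],o["gripper_width"])
S=np.array([.5357,.0848,.286])
tcp=np.array(o["eef_pos"]); zb=tcp[2]-.0617
im={n:manip.camera(n) for n in("side","top")}
tiles=[]
for n,(u,v,w,h) in dict(side=(190,110,110,140),top=(150,170,120,100)).items():
    sc=600/max(w,h)/1.15
    c=cv2.resize(im[n][v:v+h,u:u+w],None,fx=4,fy=4,interpolation=cv2.INTER_CUBIC)[...,::-1].copy()
    def L(p,pts,z,col):
        a=(proj(n,place(p,np.array(pts,float),z))-[u,v]+.5)*4-.5; cv2.polylines(c,[np.round(a).astype(np.int32)],True,col,1)
    L(S,[[-.005,-.097,.075],[.005,-.097,.075],[.005,-.003,.075],[-.005,-.003,.075]],0,(0,255,0))
    L(S,[[-.028,-.115,.075],[.028,-.115,.075],[.028,.015,.075],[-.028,.015,.075]],0,(0,255,0))
    q=[tcp[0],tcp[1],.286]
    for zz in(0,.1): L(q,[[-.004,-.045,zz],[.004,-.045,zz],[.004,.045,zz],[-.004,.045,zz]],zb,(255,255,0))
    tiles.append(cv2.copyMakeBorder(c,0,560-c.shape[0],0,0,cv2.BORDER_CONSTANT))
t=np.hstack(tiles); t=t if t.shape[1]<=800 else cv2.resize(t,None,fx=800/t.shape[1],fy=800/t.shape[1]); cv2.imwrite(sys.argv[1],t)
E
python3 chk.py pics/c1.png
```

```text
8.15 [0.5488 0.0382 0.2007] [[ 0.9591 -0.    ]
 [ 0.2829 -0.0004]
 [-0.0001 -1.    ]] [ 0.7322 -0.4073 -6.9437] 0.007322776694179626
```

View pics/c1.png

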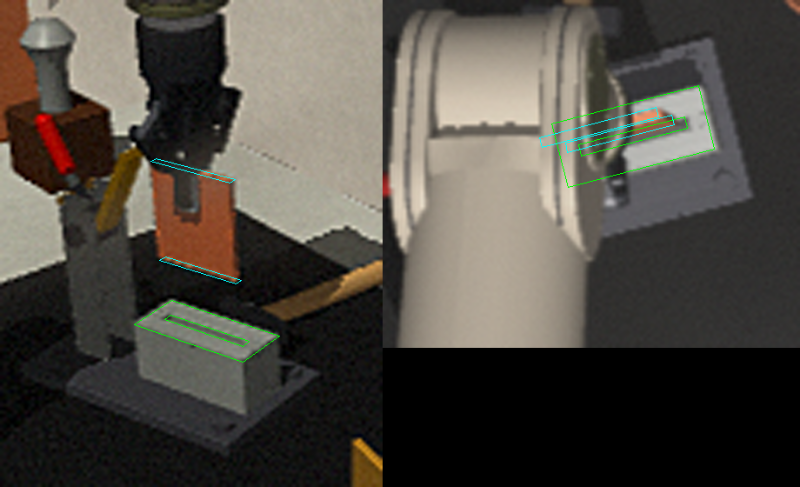

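```bash
cat > e.py <<'E'
from h import *
from scipy.ndimage import map_coordinates, gaussian_filter
def edges(n,f):
    g=gaussian_filter(cv2.cvtColor(cv2.imread(f),cv2.COLOR_BGR2GRAY).astype(float),.7); gy,gx=np.gradient(g); return gx,gy
c=lambda x,y,z:[x,y,z]
blk=[([-.028,-.115,.075],[.028,-.115,.075]),([.028,-.115,.075],[.028,.015,.075]),([.028,.015,.075],[-.028,.015,.075]),([-.028,.015,.075],[-.028,-.115,.075])]
slot=[([-.0055,-.097,.075],[-.0055,-.003,.075]),([.0055,-.097,.075],[.0055,-.003,.075]),([-.005,-.097,.075],[.005,-.097,.075]),([-.005,-.003,.075],[.005,-.003,.075])]
base=[([-.075,-.13,.015],[.075,-.13,.015]),([-.075,.13,.015],[-.075,-.13,.015]),([.075,.13,.015],[.075,-.13,.015])]
E={n:edges(n,f"pics/{n}0.png") for n in("side","top")}
def score(p,cams,segs):
    t=0
    for n in cams:
        for a,b in segs:
            P=np.array(a)+np.linspace(.03,.97,40)[:,None]*(np.array(b)-np.array(a)); uv=proj(n,place(p,P))
            d=uv[-1]-uv[0]; d/=np.hypot(*d); nx,ny=-d[1],d[0]
            G=[map_coordinates(e,[uv[:,1],uv[:,0]],order=1) for e in E[n]]
            t+=np.abs((G[0]*nx+G[1]*ny)).mean()
    return -t
p0=np.array([.5357,.0848,.286])
for name,cams,segs in(("both blk",("side","top"),blk+base),("side",("side",),blk+base),("top",("top",),blk+base),("top slot",("top",),slot),("side slot",("side",),slot)):
    r=minimize(score,p0,args=(cams,segs),method="Nelder-Mead",options=dict(initial_simplex=[p0,p0+[.003,0,0],p0+[0,.003,0],p0+[0,0,.03]],xatol=1e-5)); x=r.x
    print(name,x,"slotxy",place(x,np.array([[0,-.05,0]]))[0][:2],r.fun)
# blank in hand, side
im=manip.camera("side").astype(float); m=((im[...,0]-im[...,2])>45)
o=manip.get_obs(); tcp=np.array(o["eef_pos"]); zb=tcp[2]-.0617
h=place([tcp[0],tcp[1],.286],box(-.012,.012,-.06,.06,-.012,.101),zb); hl=cv2.convexHull(proj("side",h).astype(np.float32)).astype(np.int32)
W=np.zeros((420,560),np.uint8); cv2.fillConvexPoly(W,hl,1)
fg=cv2.convexHull(proj("side",place([tcp[0],tcp[1],.286],box(-.03,.03,-.02,.02,.055,.2),zb)).astype(np.float32)).astype(np.int32); cv2.fillConvexPoly(W,fg,0)
B=box(-.004,.004,-.045,.045,0,.1)
def rb(q):
    a=q[2]; b=B-[0,0,.08]; b=b@np.array([[1,0,0],[0,np.cos(a),np.sin(a)],[0,-np.sin(a),np.cos(a)]])+[0,q[0],.08+q[1]]
    return b
def cost(q): return (np.abs(render("side",[rb(q)],[tcp[0],tcp[1],.286],zb)-m)*W).sum()
for s in([0,0,0],[.003,0,.03],[-.003,0,-.03]):
    s=np.array(s,float); r=minimize(cost,s,method="Nelder-Mead",options=dict(initial_simplex=[s,s+[.004,0,0],s+[0,.004,0],s+[0,0,.05]],xatol=1e-5,fatol=.01)); print("blank dy,dz,roll",r.x,r.fun,(W*m).sum())
E
python3 e.py
```

```text
both blk [0.5354 0.0839 0.2867] slotxy [0.5496 0.036 ] -320.83645293480106
side [0.5359 0.0878 0.2951] slotxy [0.5505 0.04  ] -155.47798488396552Traceback (most recent call last):
  File "e.py", line 21, in <module>
    r=minimize(score,p0,args=(cams,segs),method="Nelder-Mead",options=dict(initial_simplex=[p0,p0+[.003,0,0],p0+[0,.003,0],p0+[0,0,.03]],xatol=1e-5)); x=r.x
    res = _minimize_neldermead(fun, x0, args, callback, bounds=bounds,
                               **options)
    fxe = func(xe)
    fx = function(np.copy(x), *(wrapper_args + args))
  File "e.py", line 14, in score
    P=np.array(a)+np.linspace(.03,.97,40)[:,None]*(np.array(b)-np.array(a)); uv=proj(n,place(p,P))
                                                                                ~~~~^^^^^^^^^^^^^^
  File "h.py", line 11, in proj
    K,Rm,t,m=cam(n); return cv2.projectPoints(np.atleast_2d(P).astype(float),Rm,t,K,None)[0].reshape(-1,2)
             ~~~^^^
  File "h.py", line 5, in cam
    m=manip.camera_model(n); f=210/np.tan(np.radians(m["vertical_fov"])/2)
ValueError: time passes only in moves, steps and waits
```

```bash
sed -i 's/^def cam(n):/import functools\n@functools.lru_cache(None)\ndef cam(n):/' h.py; python3 e.py
```

```text
both blk [0.5354 0.0839 0.2867] slotxy [0.5496 0.036 ] -320.83645293480106
side [0.5359 0.0878 0.2951] slotxy [0.5505 0.04  ] -155.47798488396552
top [0.5355 0.0822 0.2851] slotxy [0.5496 0.0342] -203.7452898435003
top slot [0.535  0.0822 0.2865] slotxy [0.5492 0.0342] -123.20811421980882
side slot [0.5371 0.0906 0.2221] slotxy [0.5481 0.0418] -40.97804814512351
blank dy,dz,roll [ 0.0039  0.0027 -0.0132] 46.25 323
blank dy,dz,roll [ 0.0039  0.0025 -0.0181] 46.125 323
blank dy,dz,roll [ 0.0037  0.0028 -0.0108] 46.4375 323
```

move_arm(
  steps=[
    [[0, 0, 0], [-0.0025, 0.0007, 0.015], 0.0],
    [[0, 0, 0], [0, 0, 0.02], 0.0],
    [[0, 0, 0], [0, 0, 0.019], 0.0],
    [[0, 0, 0], [0, 0, 0], 0.0],
    [[0, 0, 0], [0, 0, 0], 0.0],
  ],
)

```text
t: 8.93
eef_pos: [0.5505, 0.0357, 0.1471]
ee_rot: [1.882, 2.515, 0.0]
ft_force: [0.6, -0.3, -6.1]
gripper_width: 0.0072
grip_force: 60.0
```

```bash
sed -i 's/^S=.*/S=np.array([.5357,.0848,.2865])/' chk.py; python3 chk.py pics/c2.png; sed -n '/^# blank in hand/,$p' e.py > b.py; sed -i '1i from h import *' b.py; python3 b.py
```

```text
8.925 [0.5505 0.0357 0.1471] [[ 0.9593  0.0004]
 [ 0.2822 -0.0001]
 [ 0.0004 -1.    ]] [ 0.6315 -0.2835 -6.0949] 0.00719803680100693
blank dy,dz,roll [0.0024 0.0027 0.0061] 26.875 286
blank dy,dz,roll [0.0024 0.003  0.0086] 26.625 286
blank dy,dz,roll [0.0024 0.0028 0.0057] 26.8125 286
```

View pics/c2.png

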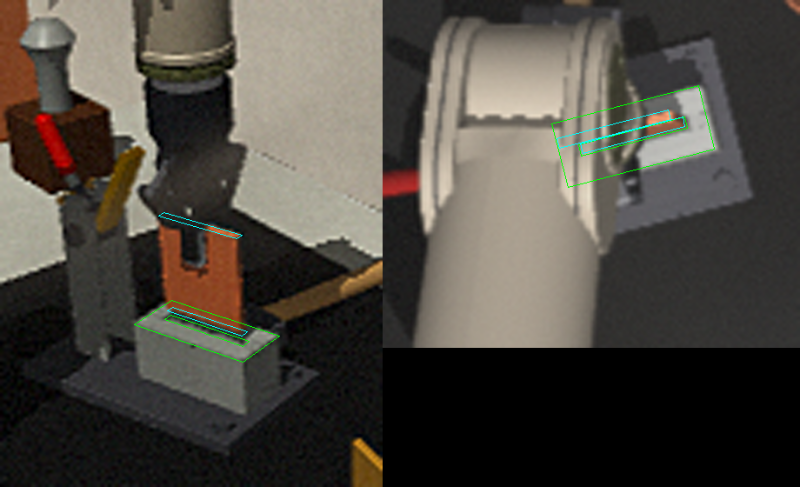

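move_arm(
  steps=[
    [[0, 0, 0], [0.0005, 0, 0.004], 0.0],
    [[0, 0, 0], [0, 0, 0.004], 0.0],
    [[0, 0, 0], [0, 0, 0.003], 0.0],
    [[0, 0, 0], [0, 0, 0.002], 0.0],
    [[0, 0, 0], [0, 0, 0], 0.0],
  ],
)

```text
t: 9.7
eef_pos: [0.5499, 0.0364, 0.1336]
ee_rot: [-1.881, -2.516, 0.0]
ft_force: [0.1, 0.0, -7.5]
gripper_width: 0.0076
grip_force: 60.1
```

No contact force yet; continue gently.

move_arm(
  steps=[
    [[0, 0, 0], [0, 0, 0.003], 0.0],
    [[0, 0, 0], [0, 0, 0.003], 0.0],
    [[0, 0, 0], [0, 0, 0.002], 0.0],
    [[0, 0, 0], [0, 0, 0], 0.0],
  ],
)

```text
t: 10.2
eef_pos: [0.5499, 0.0365, 0.1255]
ee_rot: [-1.881, -2.516, 0.0]
ft_force: [-0.1, -0.6, -5.8]
gripper_width: 0.0071
grip_force: 60.1
```

move_arm(
  steps=[
    [[0, 0, 0], [0, 0, 0.005], 0.0],
    [[0, 0, 0], [0, 0, 0.006], 0.0],
    [[0, 0, 0], [0, 0, 0.006], 0.0],
    [[0, 0, 0], [0, 0, 0.006], 0.0],
    [[0, 0, 0], [0, 0, 0.006], 0.0],
    [[0, 0, 0], [0, 0, 0.002], 0.0],
    [[0, 0, 0], [0, 0, 0], 0.0],
  ],
)

```text
t: 11.08
eef_pos: [0.55, 0.0364, 0.0947]
ee_rot: [-1.881, -2.516, 0.0]
ft_force: [-0.5, -0.2, -6.5]
gripper_width: 0.007
grip_force: 60.1
```

move_arm(
  steps=[
    [[0, 0, 0], [0, 0, 0.002], 0.0],
    [[0, 0, 0], [0, 0, 0.001], 0.0],
    [[0, 0, 0], [0, 0, 0.001], 0.0],
    [[0, 0, 0], [0, 0, 0], 0.0],
  ],
)

```text
t: 11.58
eef_pos: [0.5503, 0.0366, 0.0916]
ee_rot: [1.881, 2.516, 0.001]
ft_force: [-4.7, -0.1, 5.4]
gripper_width: 0.007
grip_force: 61.9
```

move_arm(
  steps=[
    [[0, 0, 0], [0, 0, 0.001], 0.0],
    [[0, 0, 0], [0, 0, 0], 0.0],
    [[0, 0, 0], [0, 0, 0], 0.03],
    [[0, 0, 0], [0, 0, 0], 0.05],
    [[0, 0, 0], [0, 0, 0], 0.05],
    [[0, 0, 0], [0, 0, -0.02], 0.05],
    [[0, 0, 0], [0, 0, -0.05], 0.05],
    [[0, 0, 0], [0, 0, -0.06], 0.05],
    [[0, 0, 0], [-0.03, 0, -0.06], 0.05],
    [[0, 0, 0], [0, 0, -0.06], 0.05],
    [[0, 0, 0], [0, 0, -0.03], 0.05],
  ],
)

```text
t: 12.95
eef_pos: [0.5586, 0.0091, 0.3691]
ee_rot: [1.881, 2.513, 0.005]
ft_force: [-0.4, -0.2, -0.9]
gripper_width: 0.0497
grip_force: 0.0
```

```bash
cat > bat.py <<'E'
from h import *
S=np.array([.5357,.0840,.2865])
o=manip.get_obs(); print(o["t"],o["eef_pos"],o["qpos"])
for n in("side","top"):
    im=manip.camera(n); 
    if n=="side": cv2.imwrite("pics/c3.png",cv2.resize(im[100:250,180:320],None,fx=4,fy=4,interpolation=cv2.INTER_CUBIC)[...,::-1])
    for q in("bat_grip","blank"): print(n,q,[(round(d["confidence"],2),toworld(n,d["position"])) for d in manip.recognise(n,q)][:2])
def batpose(a,d): # lean a to +y, distance d -> pos, tool rot (tool z = -bat, tool y = stand x)
    P=place(S,np.array([[0,.08+d*np.sin(a),.15+d*np.cos(a)]]))[0]
    b=place([0,0,S[2]],np.array([[0,np.sin(a),np.cos(a)]]))[0]; y=place([0,0,S[2]],np.array([[1.,0,0]]))[0]
    return P,R.from_matrix(np.c_[np.cross(y,-b),y,-b])
if __name__=="__main__":
    print("grip expected",batpose(.5,.082)[0],"mid red",batpose(.5,.084)[0])
    P,r=batpose(.5,.13); p1,r1=plan([P[0],P[1],.40],batpose(0,.1)[1],5,.05)
    p1,r1=plan(P+[0,0,.06],r,5,.05,p1,r1)
E
python3 bat.py
```

```text
12.95 [0.5586 0.0091 0.3691] [-0.6354  0.1501  0.6213  1.4312 -0.088   1.5839  0.2648]
side bat_grip [(0.58, array([0.7552, 0.0934, 0.021 ])), (0.42, array([0.5029, 0.1905, 0.2251]))]
side blank [(0.72, array([ 0.4724, -0.5406,  0.0595])), (0.6, array([ 0.7165, -0.3165,  0.0589]))]
top bat_grip []
top blank [(0.84, array([ 0.4804, -0.5356,  0.0734])), (0.57, array([0.5542, 0.0065, 0.133 ]))]
grip expected [0.502  0.1984 0.222 ] mid red [0.5017 0.1994 0.2237]
[[[0,0,0.0],[0.0439,0,-0.0071],0.05],[[0,0,0.0],[0.044,0,-0.0071],0.05],[[0,0,0.0],[0.0439,0,-0.0071],0.05],[[-0.1,0,0.0],[0.044,0,-0.0072],0.05],[[0,0,0.0],[0.0439,0.0,-0.0071],0.05]]
[[[0,-5.7,0.0],[0,0.0,0.0152],0.05],[[0,-5.7,0.0],[0.0015,0.0,0.0151],0.05],[[0,-5.8,0.0],[0.003,0.0,0.0149],0.05],[[0,-5.7,0.0],[0.0045,0.0,0.0145],0.05],[[0,-5.8,0.0],[0.0059,0.0,0.0139],0.05]]
```

View pics/c3.png

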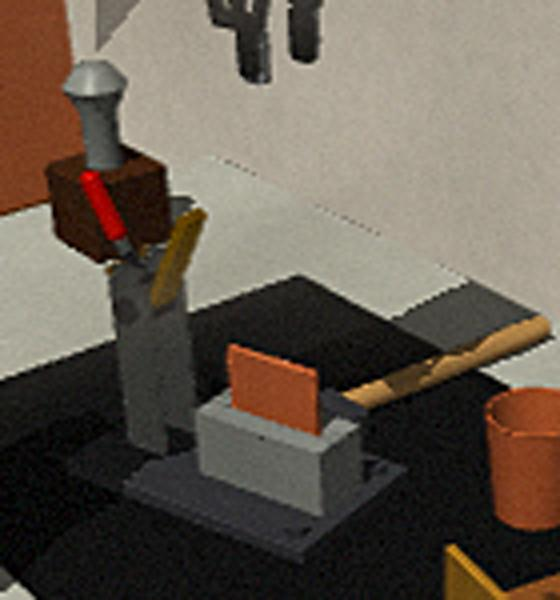

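move_arm(
  steps=[
    [[0, 0, 0], [0.044, 0, -0.007], 0.06],
    [[0, 0, 0], [0.044, 0, -0.007], 0.06],
    [[0, 0, 0], [0.044, 0, -0.007], 0.06],
    [[0, 0, 0], [0.044, 0, -0.007], 0.06],
    [[0, 0, 0], [0.044, 0, -0.007], 0.06],
    [[0, -5.7, 0], [0, 0, 0.015], 0.06],
    [[0, -5.7, 0], [0.0015, 0, 0.015], 0.06],
    [[0, -5.8, 0], [0.003, 0, 0.015], 0.06],
    [[0, -5.7, 0], [0.0045, 0, 0.0145], 0.06],
    [[0, -5.8, 0], [0.006, 0, 0.014], 0.06],
    [[0, 0, 0], [0, 0, 0], 0.06],
  ],
)

```text
t: 14.62
eef_pos: [0.4941, 0.2222, 0.3219]
ee_rot: [1.617, 2.175, -0.422]
ft_force: [-0.1, -0.5, 0.5]
gripper_width: 0.0598
grip_force: 0.0
```

```bash
python3 - <<'E'
from bat import *
P,r=batpose(.5,.13); p,q=plan(P,r,2,.06); P,r=batpose(.5,.065); plan(P,r,4,.06,p,q)
im=manip.camera("side")
cv2.imwrite("pics/c4.png",cv2.resize(im[60:220,160:300],None,fx=3.5,fy=3.5,interpolation=cv2.INTER_CUBIC)[...,::-1])
E
```

```text
14.625 [0.4941 0.2222 0.3219] [-1.0863  0.2312  0.3663  1.5075  0.3705  1.6389 -0.4439]
side bat_grip []
side blank [(0.93, array([ 0.7126, -0.3195,  0.0579])), (0.86, array([ 0.473 , -0.5398,  0.0604]))]
top bat_grip [(0.74, array([0.4961, 0.1892, 0.2211])), (0.48, array([ 0.2975, -0.2441,  0.0754]))]
top blank [(0.83, array([ 0.4817, -0.5361,  0.0705])), (0.43, array([ 0.7055, -0.3163,  0.0997]))]
[[[0.0,0,-0.1],[0.0151,-0.0004,0.027],0.06],[[0.0,-0.1,0],[0.0152,-0.0003,0.0269],0.06]]
[[[0.0,0.0,0],[0.0,0,0.0163],0.06],[[0.0,0.0,0],[0.0,0,0.0162],0.06],[[0.0,0.0,0],[0.0,0,0.0163],0.06],[[0.0,0.0,0],[0.0,0,0.0162],0.06]]
```

View pics/c4.png

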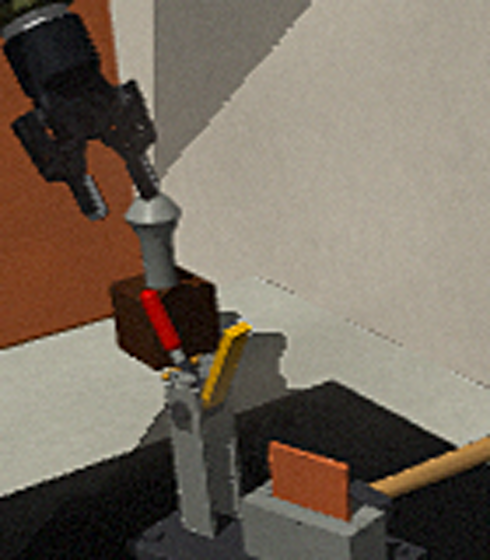

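move_arm(
  steps=[
    [[0, 0, 0], [0.015, -0.0004, 0.027], 0.06],
    [[0, 0, 0], [0.015, -0.0004, 0.027], 0.06],
    [[0, 0, 0], [0, 0, 0.016], 0.06],
    [[0, 0, 0], [0, 0, 0.016], 0.06],
    [[0, 0, 0], [0, 0, 0.016], 0.06],
    [[0, 0, 0], [0, 0, 0.0165], 0.06],
    [[0, 0, 0], [0, 0, 0], 0.06],
  ],
)

```text
t: 15.85
eef_pos: [0.5034, 0.1901, 0.2058]
ee_rot: [1.624, 2.17, -0.418]
ft_force: [0.1, 0.0, 0.2]
gripper_width: 0.0601
grip_force: 0.0
```

```bash
python3 - <<'E'
from h import *
im=manip.camera("side"); a=im[90:220,160:280]; b=manip.camera("top")[180:260,130:230]
a=cv2.resize(a,None,fx=3.3,fy=3.3,interpolation=cv2.INTER_CUBIC); b=cv2.resize(b,None,fx=4,fy=4,interpolation=cv2.INTER_CUBIC)
b=cv2.copyMakeBorder(b,0,a.shape[0]-b.shape[0],0,0,cv2.BORDER_CONSTANT)
cv2.imwrite("pics/c5.png",np.hstack([a,b])[...,::-1])
E
```

View pics/c5.png

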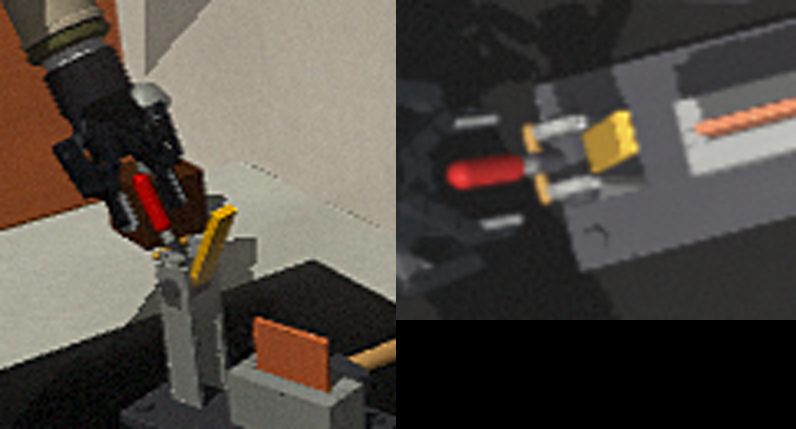

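move_arm(
  steps=[
    [[0, 0, 0], [0, 0, 0], 0.03],
    [[0, 0, 0], [0, 0, 0], 0.0],
    [[0, 0, 0], [0, 0, 0], 0.0],
    [[0, 0, 0], [0, 0, 0], 0.0],
    [[0, 0, 0], [0, 0, -0.004], 0.0],
    [[0, 0, 0], [0, 0, -0.004], 0.0],
    [[0, 0, 0], [0, 0, -0.004], 0.0],
    [[0, 0, 0], [0, 0, 0], 0.0],
    [[0, 0, 0], [0, 0, 0], 0.0],
  ],
)

```text
t: 17.08
eef_pos: [0.5033, 0.1966, 0.2166]
ee_rot: [1.622, 2.17, -0.412]
ft_force: [11.2, 0.1, -10.8]
gripper_width: 0.0164
grip_force: 58.7
```

```bash
python3 - <<'E'
from h import *
o=manip.get_obs(); print(o["eef_pos"],o["ft_force"],o["gripper_width"])
S=np.array([.5357,.0840,.2865]); 
q=np.array(o["eef_pos"])-[S[0],S[1],0]; c,s=np.cos(S[2]),np.sin(S[2]); l=np.array([c*q[0]+s*q[1],-s*q[0]+c*q[1],q[2]]); print("stand frame",l, "rel hinge d,lean",np.hypot(l[1]-.08,l[2]-.15),np.arctan2(l[1]-.08,l[2]-.15))
print("tool z",R.from_rotvec(o["ee_rot"]).as_matrix()[:,2], "f along bat", R.from_rotvec(o["ee_rot"]).inv().apply(o["ft_force"]))
E
```

```text
[0.5033 0.1966 0.2166] [ 11.2372   0.1456 -10.8326] 0.01640865350288164
stand frame [0.0008 0.1172 0.2166] rel hinge d,lean 0.07632579800982328 0.5092314648043983
tool z [ 0.1381 -0.46   -0.8771] f along bat [ 2.545  10.7916 10.9866]
```

move_arm(
  steps=[
    [[0, 0, 0], [0, 0.001, -0.0005], 0.0],
    [[0, 4.5, 0], [-0.006, 0, 0.0002], 0.0],
    [[0, 4.5, 0], [-0.006, 0, 0.0002], 0.0],
    [[0, 4.5, 0], [-0.006, 0, 0.0002], 0.0],
    [[0, 0, 0], [0, 0, 0], 0.0],
  ],
)

```text
t: 17.7
eef_pos: [0.5083, 0.1802, 0.2241]
ee_rot: [1.753, 2.337, -0.23]
ft_force: [7.5, 1.3, -11.7]
gripper_width: 0.0168
grip_force: 59.0
```

```bash
cat > st.py <<'E'
from h import *
o=manip.get_obs(); print(o["t"],o["eef_pos"],o["ft_force"],o["gripper_width"],o["qpos"])
S=np.array([.5357,.0840,.2865]); 
q=np.array(o["eef_pos"])-[S[0],S[1],0]; c,s=np.cos(S[2]),np.sin(S[2]); l=np.array([c*q[0]+s*q[1],-s*q[0]+c*q[1],q[2]]); print("stand frame",l, "rel hinge d,lean",np.hypot(l[1]-.08,l[2]-.15),np.arctan2(l[1]-.08,l[2]-.15))
r=R.from_rotvec(o["ee_rot"]); z=r.as_matrix()[:,2]; print("tool lean",np.arctan2(-(-s*z[0]+c*z[1]),-z[2]),"force tool", r.inv().apply(o["ft_force"]),"moment tool",r.inv().apply(o["moment"]))
E
python3 st.py
```

```text
17.7 [0.5083 0.1802 0.2241] [  7.4756   1.2953 -11.7433] 0.016816910484931506 [-0.9366  0.1807  0.3968  1.7067  0.1902  1.3391 -0.3099]
stand frame [0.0009 0.1    0.2241] rel hinge d,lean 0.07678987529047143 0.2640009400894585
tool lean 0.2631263283031486 force tool [ 2.2359  7.5205 11.5719] moment tool [-1.5094  0.9215 -0.0967]
```

move_arm(
  steps=[
    [[0, 4.5, 0], [-0.006, 0.0005, 0.0002], 0.0],
    [[0, 4.5, 0], [-0.006, 0, 0.0002], 0.0],
    [[0, 4.5, 0], [-0.006, 0, 0.0002], 0.0],
    [[0, 4.5, 0], [-0.006, 0, 0.0002], 0.0],
    [[0, 4.5, 0], [-0.006, 0, 0.0002], 0.0],
    [[0, 4.5, 0], [-0.006, 0, 0.0002], 0.0],
    [[0, 4.5, 0], [-0.006, 0, 0.0002], 0.0],
    [[0, 0, 0], [0, 0, 0], 0.0],
  ],
)

```text
t: 18.7
eef_pos: [0.5198, 0.1411, 0.2228]
ee_rot: [-1.74, -2.322, -0.248]
ft_force: [4.0, 4.5, -10.4]
gripper_width: 0.0165
grip_force: 59.3
```

```bash
python3 st.py
```

```text
18.7 [0.5198 0.1411 0.2228] [  3.967    4.4748 -10.4229] 0.016535669886473394 [-0.6155  0.1845  0.5033  1.7192 -0.3813  1.3295  0.2724]
stand frame [0.0009 0.0593 0.2228] rel hinge d,lean 0.0757118485522845 -0.2769360167602788
tool lean -0.28543888128043904 force tool [ 0.1191  5.0799 10.8894] moment tool [-1.2213 -0.3265 -0.061 ]
```

move_arm(
  steps=[
    [[0, 4.5, 0], [-0.006, 0.0005, -0.0003], 0.0],
    [[0, 4.5, 0], [-0.006, 0, 0.0], 0.0],
    [[0, 4.5, 0], [-0.006, 0, 0.0002], 0.0],
    [[0, 4.5, 0], [-0.006, 0, 0.0002], 0.0],
    [[0, 0, 0], [0, 0, 0], 0.0],
  ],
)

```text
t: 19.32
eef_pos: [0.5255, 0.1221, 0.2132]
ee_rot: [-1.566, -2.095, -0.482]
ft_force: [-1.0, 7.7, -8.9]
gripper_width: 0.0165
grip_force: 59.5
```

```bash
python3 st.py
```

```text
19.325 [0.5255 0.1221 0.2132] [-0.9695  7.692  -8.9133] 0.016537911844528387 [-0.4025  0.3228  0.5263  1.6956 -0.7074  1.4817  0.5903]
stand frame [0.001  0.0394 0.2132] rel hinge d,lean 0.07505840716303376 -0.5709351228814121
tool lean -0.6017580434550414 force tool [ 1.2636  1.2875 11.6747] moment tool [-0.5657 -0.8023  0.0334]
```

move_arm(
  steps=[
    [[0, 0, 0], [-0.0015, 0, 0], 0.0],
    [[0, 0, 0], [-0.001, 0, 0], 0.0],
    [[0, 0, 0], [0, 0, 0], 0.0],
    [[0, 0, 0], [0, 0, 0.003], 0.0],
    [[0, 0, 0], [0, 0, 0.003], 0.0],
    [[0, 0, 0], [0, 0, 0.003], 0.0],
    [[0, 0, 0], [0, 0, 0.002], 0.0],
    [[0, 0, 0], [0, 0, 0], 0.0],
  ],
)

```text
t: 20.32
eef_pos: [0.5243, 0.1271, 0.205]
ee_rot: [-1.563, -2.099, -0.484]
ft_force: [-4.2, 6.3, 3.9]
gripper_width: 0.0164
grip_force: 60.7
```

```bash
python3 st.py
```

```text
20.325 [0.5243 0.1271 0.205 ] [-4.1802  6.2632  3.8731] 0.016399849458357436 [-0.4084  0.3258  0.5218  1.7095 -0.7122  1.4628  0.5971]
stand frame [0.0013 0.0446 0.205 ] rel hinge d,lean 0.06537960079326369 -0.5719821610696125
tool lean -0.601312866816318 force tool [ 8.1257 -2.2137  0.8804] moment tool [0.351  0.6659 0.0486]
```

move_arm(
  steps=[
    [[0, 0, 0], [0.001, 0, 0], 0.0],
    [[0, 0, 0], [0, 0, 0], 0.03],
    [[0, 0, 0], [0, 0, 0], 0.05],
    [[0, 0, 0], [0, 0, 0], 0.06],
    [[0, 0, 0], [0, 0, -0.02], 0.06],
    [[0, 0, 0], [0, 0, -0.03], 0.06],
    [[0, 0, 0], [0, 0, -0.05], 0.06],
    [[0, 0, 0], [0, 0, -0.05], 0.06],
    [[0, 0, 0], [0, 0, -0.05], 0.06],
    [[0, 0, 0], [0, 0, 0], 0.06],
  ],
)

```text
t: 21.58
eef_pos: [0.558, 0.0145, 0.3726]
ee_rot: [-1.575, -2.1, -0.488]
ft_force: [-0.6, -0.6, -0.7]
gripper_width: 0.0601
grip_force: 0.0
```

```bash
python3 - <<'E'
from bat import *
im=manip.camera("side")
c=cv2.resize(im[100:250,180:320],None,fx=4,fy=4,interpolation=cv2.INTER_CUBIC)[...,::-1].copy()
for d in(.052,.116):
    for t in(-.6,-.5): 
        u=(proj("side",batpose(t,d)[0])[0]-[180,100]+.5)*4-.5; cv2.circle(c,(int(u[0]),int(u[1])),3,(0,255,0) if t==-.6 else (255,255,0),1)
cv2.imwrite("pics/c6.png",c); print(manip.get_obs()["ft_force"])
E
```

```text
21.575 [0.558  0.0145 0.3726] [-0.2442  0.3581  0.6085  1.3275 -0.6971  1.8569  0.5695]
side bat_grip [(0.42, array([0.5218, 0.114 , 0.2178])), (0.38, array([0.7565, 0.0941, 0.0201]))]
side blank [(0.83, array([ 0.47  , -0.5377,  0.0619])), (0.78, array([0.548 , 0.0273, 0.1079]))]
top bat_grip [(0.58, array([0.519 , 0.119 , 0.2189]))]
top blank [(0.82, array([ 0.4748, -0.5363,  0.0704])), (0.45, array([ 0.7152, -0.3251,  0.1016]))]
[ 0.1737 -0.3707  0.0424]
```

View pics/c6.png

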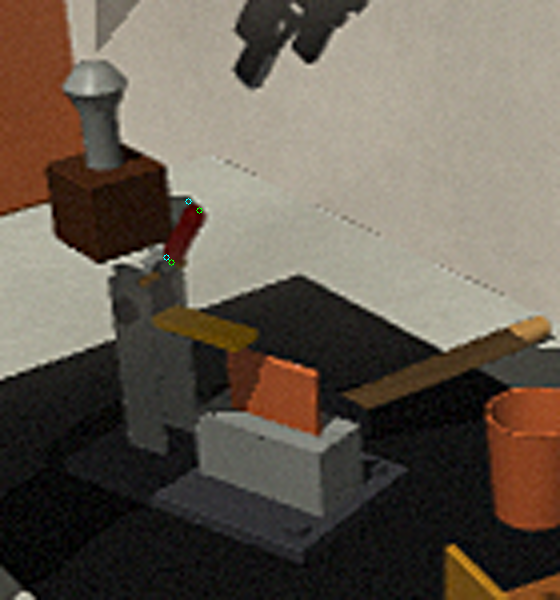

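```bash
python3 -c "
from station import manip
print(manip.hand_in())"
```

```text
the job is handed in; nothing more can be done
None
```

The copper blank is fully home in the slot, the bat is flipped and sprung back into its lock with the keeper bar over the blank, and the gripper is clear; the job was handed in at about 22 s, and no verdict was returned.

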